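Turn over the mirrored mounting brackets

ROBOT

A 6-joint arm with a two-finger parallel gripper is mounted at the origin on the work surface. World frame = base frame: x ahead of the robot, y to its left, z up, the work surface at z = 0. Lengths are in mm, angles in rad, forces in N, time in s.
With the tool pointing down it reaches from about 325 to 875 mm from the base axis. Payload 4.4 kg.
Tool frame: the origin (TCP) lies on the centre line of the jaws, within the pads' length; the fingertips stand ahead of it and the grasp point (between the pads) lies 6 mm ahead of it (ctrl.tcp_to_tips is the z of the fingertips in the tool frame, in mm); z points along the fingers, y is the line along which they close (so a half turn about z gives the same grasp; the last joint's range is limited). The gripper opens to 85 mm and grips with 20 to 120 N. Pads are 22 mm wide; open, the fingers measure 114 mm over their backs; the gripper's body (76 mm by 85 mm) begins 54 mm behind the grasp point. The pads swing forward as they close: fully open they stand 13 mm farther back than shut.
Start: joints at [-1.325, 0.207, 1.542, -0, 1.393, -0.15], TCP at [222.208, -530.331, 256.282] pointing down, gripper open.
Joint ranges: [-2.73, 2.73], [-0.86, 2.22], [0.23, 2.46], [-1.11, 4.25], [0.08, 2.63], [-2.82, 2.82]. Speed limits (rad/s): [2.79, 2.79, 3.14, 3.14, 3.14, 3.14].

INTERFACE

Orientations are given as a 3x3 rotation matrix whose columns are the frame's x, y, z axes.
In Python, from plant import ctrl, sensors, optics gives the robot as it stands. Calls block until the motion is done:
- ctrl.move_ptp(position, orientation): joint-space move of the TCP to a pose.
- ctrl.move_l(position, rot=None, vel=150, threshold=None): straight line of the TCP; rot=None keeps the orientation; vel is the mean speed in mm/s. With threshold (N) it stops when the force on the tool has changed by that much, and returns True; else False.
- ctrl.set_joints(angles): joint-space move.
- ctrl.gripper_to(opening, force=None): finger opening in mm; force is the grip in N (None keeps the last); returns when the fingers have stopped.
- ctrl.hold(seconds).
- ctrl.solve_ik(position, orientation): joint angles nearest the present ones, or None.
- sensors.read_state(): the state.
- optics.grab_frame(name): name is "side" or "top"; returns (picture, depth): 400x640x3 uint8, red, green, blue; 400x640 float32, mm along the optical axis (not along the pixel's ray), 0 where there is no reading.
- optics.camera_params(name): a dict with "mtx" (3x3 intrinsics, pixels), "R" (3x3) and "t" (3): a world point X has camera coordinates R X + t. Camera axes: x right, y down, z forward; pixel columns grow to the right and rows downward; lengths in mm; the calibration is good to about 2 mm. A picture is of the moment at which its call begins. camera_params takes no time and is no camera call.
A pose or a line that the arm cannot do raises ctrl.MotionError and nothing moves.
- ctrl.finish_job(): hands the job in; it is judged then, once.
The state is a dict: "t": time; "q": joint angles; "qvel": joint speeds; "tau": joint torques, N m; "eef_pos": TCP position; "eef_rot": TCP orientation; "force": force on the tool from outside, world axes, zero at the start; "wrist_torque": the same for the moment, N m; "grip_width": finger opening in mm; "grasp_force": force on a finger pad.
Only numpy, scipy, OpenCV 4.12 (cv2) and the standard library are available. Lean on these libraries where they do the work, as an engineer would, in place of code of your own. Each camera call takes 0.05 s, during which the arm holds its last target. There are 200 camera calls.

TASK

Four L-shaped aluminium brackets lie on the black mat, ready to be screwed on like the sample bracket on the chassis plate, but some lie wrong face up, as its mirror image. Turn over just those, so that all four lie flat on the mat as the same L as the sample (any direction will do), not its mirror image. Set them down without dropping or throwing them, and leave the brackets that are already right and everything else where they are.

Things in the scene. Friction and masses are not known exactly. Their poses are not given: they have to be found in the camera images.
- mat: black rubber work mat fixed to the desk, 310 (x) x 540 (y) x 3 mm, origin at the centre of its underside, z up; its top is 3 mm above the desk
- bracket_a: loose aluminium L bracket, 110 g (varies), shape and axes as sample: origin at mid-thickness (8 mm above the face it lies on), middle of the 90 x 58 mm outline; long leg x -45..45, y -29..-9, short leg x -45..-25, y -29..29, z -8..8 mm. Both faces look alike; lies flat with z up or, turned over, z down. Let go with care it stays standing on the outer edge of its long leg (90 x 16 mm, 58 high)
- bracket_b: loose aluminium L bracket, 110 g (varies), shape and axes as sample: origin at mid-thickness (8 mm above the face it lies on), middle of the 90 x 58 mm outline; long leg x -45..45, y -29..-9, short leg x -45..-25, y -29..29, z -8..8 mm. Both faces look alike; lies flat with z up or, turned over, z down. Let go with care it stays standing on the outer edge of its long leg (90 x 16 mm, 58 high)
- bracket_c: loose aluminium L bracket, 110 g (varies), shape and axes as sample: origin at mid-thickness (8 mm above the face it lies on), middle of the 90 x 58 mm outline; long leg x -45..45, y -29..-9, short leg x -45..-25, y -29..29, z -8..8 mm. Both faces look alike; lies flat with z up or, turned over, z down. Let go with care it stays standing on the outer edge of its long leg (90 x 16 mm, 58 high)
- bracket_d: loose aluminium L bracket, 110 g (varies), shape and axes as sample: origin at mid-thickness (8 mm above the face it lies on), middle of the 90 x 58 mm outline; long leg x -45..45, y -29..-9, short leg x -45..-25, y -29..29, z -8..8 mm. Both faces look alike; lies flat with z up or, turned over, z down. Let go with care it stays standing on the outer edge of its long leg (90 x 16 mm, 58 high)
- sample (a point): sample L bracket, screwed flat (z up) to the dark steel chassis plate beside a green board, left of the mat; fixed. Legs 20 mm wide, 16 mm thick; long leg 90, short leg 58 mm from the outer corner (heel). Origin mid-thickness, 18 mm above the desk, at the middle of its 90 x 58 mm outline; +x along the long leg, heel to tip; +y along the short leg, heel to tip
- strap: bystander on the mat: straight aluminium bar 90 (x) x 20 x 16 mm without a short leg, loose; origin at the centre of its underside
- heatsink: bystander on the mat: finned aluminium heat sink 50 (x) x 36 x 16 mm, loose; origin at the centre of its underside
- keycap: bystander on the mat: light grey key cap 18 x 18 x 9 mm, loose; origin at the centre of its underside
- solder_reel: bystander near the mat's left near corner: reel of solder, 64 mm across, 50 mm tall, loose; origin under its centre
- flux: bystander beside the mat on the right: white bottle 40 mm across, 80 mm tall, loose; origin under its centre
- screwdriver: bystander beside the mat on the right: screwdriver 190 mm long lying along its x, loose; origin under its middle
- screw_cup: bystander beside the mat on the right: steel bowl 60 mm across, 30 mm tall, loose; origin under its centre

How it is judged:
By the outcome, as a careful person would: the job done as asked, in the order asked, and still so for the second after the job is handed in, with the robot touching nothing.
It also fails if it takes over 72 s, if anything falls off the work surface, if the arm or the gripper's body presses on something with over 40 N, if the wrist force passes 120 N, or if a joint passes its speed limit or range.

## Working session

There is one attempt and no reset: what is moved stays moved. The work goes in short steps, each a Python script; the robot and the scene stay as the last script left them, time stands still between calls to the robot, and variables do not carry over. Pictures are saved under pics/ and viewed, at most 10 in all, crops included, and the job is handed in when it is done.

```bash
ls; mkdir -p pics
python3 - <<'E'
from plant import ctrl,sensors,optics
import cv2,numpy as np
for n in("top","side"):
    p,d=optics.grab_frame(n); cv2.imwrite(f"pics/{n}0.png",p[:,:,::-1]); np.save(f"pics/{n}0.npy",d)
    c=optics.camera_params(n);print(n,c)
    
print(sensors.read_state(),ctrl.tcp_to_tips)
E
```

```text
pics
top {'mtx': array([[408.58627222,   0.        , 323.80466507],
       [  0.        , 408.58627222, 198.336017  ],
       [  0.        ,   0.        ,   1.        ]]), 'R': array([[ 0.00825894, -0.99995962,  0.00354132],
       [-0.9735938 , -0.00884905, -0.22811579],
       [ 0.22813791, -0.00156381, -0.97362757]]), 't': array([-23.2307032 , 542.64452818, 932.00936985])}
side {'mtx': array([[429.56161011,   0.        , 318.09612754],
       [  0.        , 429.56161011, 200.55437949],
       [  0.        ,   0.        ,   1.        ]]), 'R': array([[-0.90920357, -0.41633549, -0.00369157],
       [-0.3211743 ,  0.70697529, -0.63010555],
       [ 0.26494515, -0.57170858, -0.77650072]]), 't': array([502.54984448, 196.35545052, 982.97783919])}
{'t': 0.1, 'q': array([-1.32448462e+00,  2.07363963e-01,  1.54279403e+00,  1.21515457e-05,
        1.39350097e+00, -1.50534439e-01]), 'qvel': array([ 8.94477985e-04, -1.76932922e-03, -4.60110256e-03, -7.03040803e-05,
       -1.50527439e-03,  2.83373012e-04]), 'tau': array([ 1.55449079e-04, -3.84087610e+01, -2.92548090e+01, -1.94605636e-04,
        4.83532960e-03, -1.50015399e-05]), 'eef_pos': array([ 222.06525546, -529.71408986,  255.2333441 ]), 'eef_rot': array([[ 9.22285491e-01,  3.86509031e-01, -4.92224926e-04],
       [ 3.86509210e-01, -9.22283364e-01,  2.00685935e-03],
       [ 3.21698402e-04, -2.04114673e-03, -9.99997865e-01]]), 'force': array([-0.09198662, -0.77685753,  0.11105489]), 'wrist_torque': array([-0.01359023,  0.01662931,  0.0275857 ]), 'grasp_force': 0.0, 'grip_width': 85.34482892411832} 25.0
```

```bash
python3 -c "
import cv2
for n in('top','side'):
    cv2.imwrite(f'pics/{n}0v.png',cv2.resize(cv2.imread(f'pics/{n}0.png'),(800,500),interpolation=cv2.INTER_CUBIC))"
```

```text
(no output)
```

View pics/top0v.png

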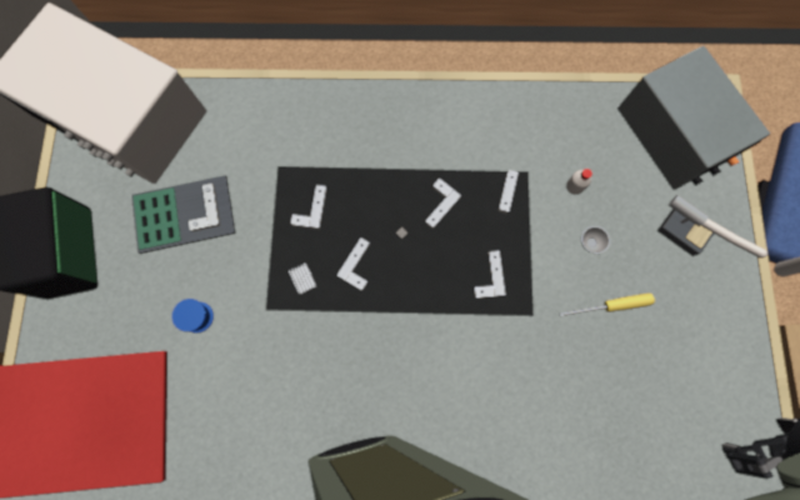

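View pics/side0v.png

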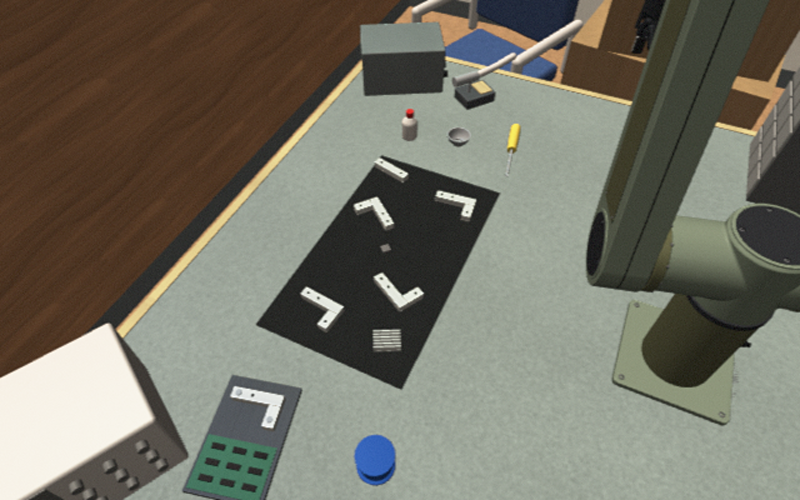

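The top view shows the sample heel at (213,222), with the long leg pointing up and the short leg left. Brackets at (313,207) and (492,275) match it. Those at (445,203) and (353,265) are mirror images and must be turned.

Next I'll fit the L poses in both views and check IK for a tilted ±45° grasp, stand, regrasp sequence.

```bash
cat > h.py <<'E'
from plant import ctrl,sensors,optics
import cv2,numpy as np
from scipy.optimize import minimize
ez=np.array([0,0,1.])
L=np.array([[-45,-29],[45,-29],[45,-9],[-25,-9],[-25,29],[-45,29]],float)
def cloud(n,d):
    c=optics.camera_params(n);v,u=np.mgrid[:400,:640]
    X=np.stack([u,v,np.ones_like(u)],-1)@np.linalg.inv(c["mtx"]).T*d[...,None]
    return (X-c["t"])@c["R"]
def ortho(n,img,z,x0,y0,size,res=.5):
    """resample picture onto the plane z: out[i,j] is x0+i*res, y0+j*res"""
    c=optics.camera_params(n);i,j=np.mgrid[:int(size/res),:int(size/res)]
    P=np.stack([x0+i*res,y0+j*res,np.full(i.shape,z)],-1)@c["R"].T+c["t"]
    p=P@c["mtx"].T; m=(p[...,:2]/p[...,2:]).astype(np.float32)
    return cv2.remap(img,m[...,0],m[...,1],cv2.INTER_LINEAR)
def fit(mask,x0,y0,sg,guess,res=.5):
    """pose (x,y,yaw) of L (sg=-1 mirrored) by overlap with a soft mask; yaw = heading of long leg"""
    def cost(p):
        c,s=np.cos(p[2]),np.sin(p[2]);Q=L*[1,sg]@np.array([[c,s],[-s,c]])+p[:2]
        im=np.zeros(mask.shape,np.float32)
        cv2.fillPoly(im,[np.round(((Q-[x0,y0])/res)[:,::-1]*16).astype(np.int32)],1.,cv2.LINE_8,4)
        return np.abs(cv2.GaussianBlur(im,(0,0),2)-mask).sum()*res*res
    best=None
    for k in np.arange(0,2*np.pi,.5):
        r=minimize(cost,[*guess,k],method="Nelder-Mead",options=dict(initial_simplex=[[*guess,k],[guess[0]+10,guess[1],k],[guess[0],guess[1]+10,k],[*guess,k+.4]]))
        if best is None or r.fun<best.fun:best=r
    return best.x,best.fun
def body(kind,u):
    u=np.array([np.cos(u),np.sin(u),0])
    z={"wrong":-ez,"stand":np.cross(u,ez),"right":ez}[kind]
    return np.stack([u,np.cross(z,u),z],1)
def grasp(Rb,pb,s,f,lean=np.pi/4,yt=15,hz=11,back=0):
    """TCP pose for gripping short leg tip from face s, f=+-1 half turn"""
    z=np.array([0,-np.sin(lean),-s*np.cos(lean)]);y=np.array([f,0,0.])
    p=np.array([-35,yt,s*(-8+hz)])-(ctrl.tcp_to_tips+back)*z
    return Rb@p+pb, Rb@np.stack([np.cross(y,z),y,z],1)
E
cat > m.py <<'E'
from h import *
import sys
k=sys.argv[1] 
for n in("top","side"):
    img=cv2.imread(f"pics/{n}{k}.png",0);d=np.load(f"pics/{n}{k}.npy");C=cloud(n,d)
    if n=="top":
        g={}
        for nm,(u,v) in dict(tl=(313,207),um=(447,205),lm=(353,265),br=(492,275),strap=(509,191),heat=(302,278),key=(402,233)).items():
            g[nm]=C[int(v*.8),int(u*.8)];
        cs=C[int(275*.8),int(400*.8)];print("mat",cs)
    for nm in g:
        x,y=g[nm][:2]; near=(np.hypot(C[...,0]-x,C[...,1]-y)<60)&(img>110)&(C[...,2]<60)
        print(n,nm,g[nm].round(0),"z pct",np.percentile(C[near][:,2],[50,75,90]).round(1),near.sum())
        if nm in("strap","heat","key"):continue
        o=ortho(n,img,19,x-75,y-75,150)
        i,j=np.mgrid[:300,:300]
        m=np.clip((o.astype(np.float32)-90)/90,0,1)
        # top face only: a vertical wall is darker; depth keeps z>14
        zo=ortho(n,C[...,2].astype(np.float32),19,x-75,y-75,150); m=m*(zo>12)
        for sg in(1,-1):
            p,c=fit(cv2.GaussianBlur(m,(0,0),2),x-75,y-75,sg,(x,y));print("   ",sg,p.round(3),round(c))
E
python3 m.py 0
```

```text
mat [500.02525295  -9.37413253   2.49273437]
top tl [641. 174.  16.] z pct [17.5 19.  19.9] 446
    1 [ 6.43032e+02  1.83081e+02 -1.22000e-01] 141
    -1 [629.241 200.817   1.461] 1346
top um [ 645. -104.   21.] z pct [17.5 19.  20. ] 425
    1 [672.963 -79.609   0.853] 1298
    -1 [650.837 -81.507   2.447] 128
top lm [517.  87.  16.] z pct [17.6 19.1 20.3] 461
    1 [498.108  64.854   4.147] 1324
    -1 [520.086  70.239  -0.532] 125
top br [ 499. -194.   15.] z pct [17.4 18.8 20.1] 480
    1 [ 5.01239e+02 -1.84195e+02  1.10000e-01] 180
    -1 [ 483.914 -169.782    1.691] 1343
top strap [ 679. -235.   21.] z pct [15.7 18.1 19.6] 433
top heat [493. 191.   5.] z pct [ 9.4 17.5 19. ] 326
top key [587. -11.  13.] z pct [12.  13.5 16.9] 42
side tl [641. 174.  16.] z pct [19.  20.1 20.9] 408
    1 [642.205 184.031   6.153] 139
    -1 [628.155 201.858   1.47 ] 1348
side um [ 645. -104.   21.] z pct [18.9 20.4 21.7] 289
    1 [672.658 -80.005   0.836] 1358
    -1 [650.026 -81.4     2.433] 145
side lm [517.  87.  16.] z pct [18.8 19.9 21. ] 399
    1 [497.352  66.054   4.16 ] 1361
    -1 [518.993  71.442   5.754] 138
side br [ 499. -194.   15.] z pct [19.  19.9 21. ] 270
    1 [ 4.99505e+02 -1.84418e+02  1.03000e-01] 222
    -1 [ 482.024 -170.496    1.715] 1399
side strap [ 679. -235.   21.] z pct [17.9 19.8 21. ] 226
side heat [493. 191.   5.] z pct [17.7 19.1 20.1] 297
side key [587. -11.  13.] z pct [13.3 15.5 18.1] 31
```

Both views agree to within 1 mm, with top faces at z≈19 and bracket poses um (650.4,-81.5, 2.440) and lm (519.5,70.8,-0.532). Next is the feasibility search for the flip.

```bash
cat > s.py <<'E'
from h import *
import itertools
B=dict(um=(650.4,-81.5,2.440),lm=(519.5,70.8,-.532))
up=np.array([0,0,100.])
for nm,(x,y,a) in B.items():
    res=[]
    for f1 in(1,-1):
        def ik(k,psi,s,f,z,back=0,lift=0):
            Rb=body(k,psi);p,R=grasp(Rb,np.array([x,y,z+lift]),s,f,back=back);return ctrl.solve_ik(p,R)
        A=[ik("wrong",a,-1,f1,11,b,l) for b,l in((70,0),(0,0),(0,100))]
        if any(q is None for q in A):print(nm,f1,"pick no",[q is None for q in A]);continue
        for psi in np.arange(0,6.28,np.pi/12):
            S=[ik("stand",psi,-1,f1,32,b,l) for b,l in((0,100),(0,0),(70,0))]
            if any(q is None for q in S):continue
            for f2 in(1,-1):
                G=[ik("stand",psi,1,f2,32,b,l) for b,l in((70,0),(0,0),(0,100))]
                F=[ik("right",psi,1,f2,11,b,l) for b,l in((0,100),(0,0),(70,0))]
                if any(q is None for q in G+F):continue
                Q=np.array(A+S+G+F);res.append((np.abs(np.diff(Q,axis=0)).max(1).sum(),f1,f2,psi,Q))
    res.sort(key=lambda r:r[0]);print(nm,len(res))
    for r in res[:6]:print(r[0].round(2),r[1],r[2],r[3].round(3))
    if res:print(res[0][4].round(2))
E
python3 s.py
```

```text
um 43
5.17 -1 -1 3.142
5.23 -1 -1 2.88
5.29 -1 -1 3.403
5.37 -1 -1 2.618
5.57 -1 -1 3.665
5.58 -1 -1 2.356
[[ 0.03  1.09  0.72 -0.58  1.87  0.72]
 [-0.01  1.06  0.87 -0.59  1.74  0.75]
 [-0.01  0.94  0.87 -0.6   1.84  0.68]
 [-0.54  0.73  1.17  0.66  1.68 -0.61]
 [-0.54  0.86  1.18  0.65  1.57 -0.7 ]
 [-0.59  0.83  1.11  0.63  1.68 -0.68]
 [ 0.16  0.72  1.31 -0.8   1.36  0.43]
 [ 0.09  0.77  1.35 -0.84  1.25  0.46]
 [ 0.09  0.64  1.33 -0.81  1.35  0.34]
 [-0.55  0.78  1.16  0.65  1.66 -0.65]
 [-0.55  0.91  1.16  0.65  1.55 -0.73]
 [-0.61  0.88  1.09  0.62  1.66 -0.71]]
lm 47
5.79 1 1 5.76
5.84 1 1 6.021
5.93 1 1 0.0
6.06 1 1 0.262
6.12 1 1 5.498
6.25 1 1 0.524
[[-0.66  0.24  2.18  0.92  1.08 -0.74]
 [-0.53  0.39  2.15  1.06  0.95 -0.8 ]
 [-0.53  0.13  2.15  0.92  1.09 -0.54]
 [ 0.31  0.57  1.43 -0.5   1.75  0.9 ]
 [ 0.31  0.71  1.45 -0.5   1.61  0.98]
 [ 0.36  0.71  1.32 -0.47  1.74  0.96]
 [-0.63  0.16  2.16  0.89  1.13 -0.64]
 [-0.5   0.31  2.15  1.02  0.98 -0.7 ]
 [-0.5   0.06  2.13  0.89  1.13 -0.45]
 [ 0.32  0.63  1.41 -0.49  1.72  0.93]
 [ 0.32  0.78  1.41 -0.49  1.59  1.  ]
 [ 0.37  0.77  1.29 -0.46  1.72  0.98]]
```

```bash
cat > f.py <<'E'
from h import *
B=dict(um=(650.4,-81.5,2.440,2.88,-1,-1),lm=(519.5,70.8,-.532,-.532,1,1))
def st(t):
    s=sensors.read_state();print(t,"t%.1f"%s["t"],"w%.1f g%.1f"%(s["grip_width"],s["grasp_force"]),s["eef_pos"].round(1),s["force"].round(1))
def pose(k,x,y,z,psi,s,f,back=0,lift=0,**kw):
    p,R=grasp(body(k,psi),np.array([x,y,z]),s,f,back=back,**kw);return p+[0,0,lift],R
def down(p,R,near=8,th=4):
    ctrl.move_l(p+[0,0,near],vel=120); hit=ctrl.move_l(p-[0,0,5],vel=15,threshold=th); st("down hit=%s"%hit)
    return hit
def first(nm):
    x,y,a,psi,f1,f2=B[nm]
    ctrl.gripper_to(45,80)
    ctrl.move_ptp(*pose("wrong",x,y,11,a,-1,f1,60,110))
    ctrl.move_l(pose("wrong",x,y,11,a,-1,f1,60,0)[0],vel=250)
    p,R=pose("wrong",x,y,11,a,-1,f1)
    print("hit",ctrl.move_l(p,vel=70,threshold=8));st("at")
    ctrl.gripper_to(10,80);st("grip")
    ctrl.move_l(sensors.read_state()["eef_pos"]+[0,0,100],vel=150)
    p,R=pose("stand",x,y,32,psi,-1,f1);ctrl.move_ptp(p+[0,0,60],R);st("air")
    return down(p,R)
E
python3 - <<'E'
from f import *
if first("um"):pass
for n in("top","side"):
    p,d=optics.grab_frame(n); cv2.imwrite(f"pics/{n}1.png",p[:,:,::-1]); np.save(f"pics/{n}1.npy",d)
a=cv2.imread("pics/top1.png")[100:300,240:440];b=cv2.imread("pics/side1.png")[110:310,200:400]
cv2.imwrite("pics/c1.png",cv2.resize(np.hstack([a,b]),(800,400),interpolation=cv2.INTER_CUBIC))
E
```

```text
hit False
at t4.7 w45.3 g0.0 [698.7 -79.   32.1] [-0.6 -0.2  0.2]
grip t5.0 w17.0 g78.6 [699.  -78.8  32.5] [2.  0.7 0.8]
air t7.0 w17.6 g78.6 [ 678.4 -109.8  123.7] [-0.2  1.  -0.9]
down hit=True t8.2 w16.9 g79.1 [ 679.5 -110.7   64.7] [ 0.  -0.5  3.7]
```

View pics/c1.png

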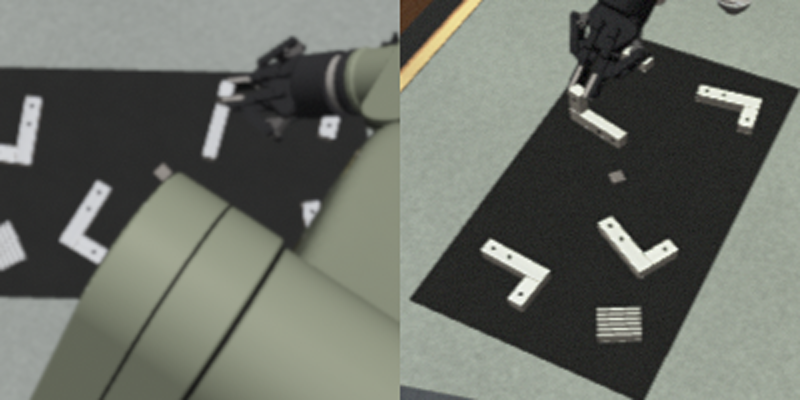

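The side crop shows the bracket held at its short leg tip (578,95), with the long leg running to (622,138) on the mat. Whether the leg stands on edge isn't clear, so I'll check contact height and depth.

Run:
```python
from f import *
x,y,a,psi,f1,f2=B["um"]
print("nominal",pose("stand",x,y,32,psi,-1,f1)[0], sensors.read_state()["eef_rot"].round(2).tolist(), pose("stand",x,y,32,psi,-1,f1)[1].round(2).tolist())
Rb=body("stand",psi)
for n in("top","side"):
    C=cloud(n,np.load(f"pics/{n}1.npy"));g=cv2.imread(f"pics/{n}1.png",0)
    b=(C-[x,y,32])@Rb
    m=(np.abs(b[...,0])<55)&(np.abs(b[...,2])<40)&(b[...,1]<45)&(b[...,1]>-24)&(g>100)
    for lo in range(-45,50,15):
        q=b[m&(b[...,0]>=lo)&(b[...,0]<lo+15)]
        if len(q)>3:print(n,lo,len(q),"y",np.percentile(q[:,1],[5,50,95]).round(),"z",np.percentile(q[:,2],[5,50,95]).round())
im=cv2.imread("pics/side1.png")[140:190,270:320];cv2.imwrite("pics/c2.png",cv2.resize(im,(500,500),interpolation=cv2.INTER_CUBIC))
```

```text
nominal [ 678.86163049 -110.52587823   64.67766953] [[0.18, 0.97, 0.18], [0.68, -0.26, 0.68], [0.71, 0.0, -0.71]] [[0.18, 0.97, 0.18], [0.68, -0.26, 0.68], [0.71, 0.0, -0.71]]
top -45 38 y [23. 27. 31.] z [-8. -0.  8.]
top -30 63 y [-12.  27.  41.] z [-15.  -1.   7.]
top -15 39 y [-14. -10.  -5.] z [-7. -1.  7.]
top 0 34 y [-13. -10.  -7.] z [-6.  1.  8.]
top 15 37 y [-13. -11.  -8.] z [-7.  0.  7.]
top 30 35 y [-14. -10.  -7.] z [-6.  1.  8.]
top 45 4 y [-14.  -9.  -7.] z [-5.  3.  7.]
side -45 41 y [-10.  29.  37.] z [-15.   3.   8.]
side -30 59 y [-14.  26.  42.] z [-14.  -1.   7.]
side -15 29 y [-14.  -9.  -7.] z [-7.  2.  7.]
side 0 29 y [-14.  -9.  -6.] z [-7.  1.  7.]
side 15 29 y [-13.  -9.  -7.] z [-6.  1.  7.]
side 30 31 y [-14.  -9.  -7.] z [-8.  2.  7.]
side 45 6 y [-11.  -8.  -6.] z [-7.  3.  7.]
```

View pics/c2.png

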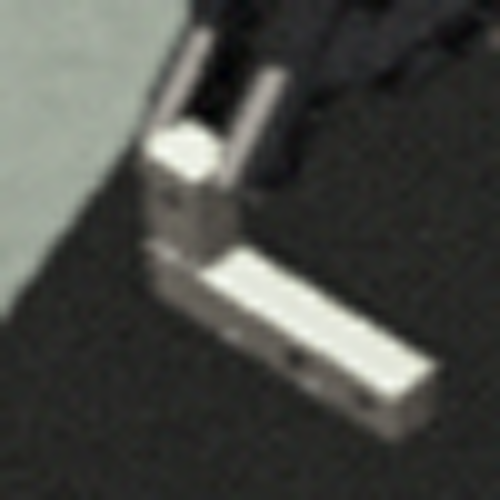

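The enlarged crop shows the bracket standing on its long leg's outer edge, with the leg's upper edge at (320,320) and the short tip between the pads at (185,150). Contact came at the nominal height, so I'll release, regrasp from the other side and lay it down.

```bash
cat >> f.py <<'E'
def second(nm):
    x,y,a,psi,f1,f2=B[nm]
    ctrl.gripper_to(40);st("open")
    p,R=pose("stand",x,y,32,psi,-1,f1,60);ctrl.move_l(p,vel=120)
    ctrl.move_l(p+[0,0,70],vel=250)
    p,R=pose("stand",x,y,32,psi,1,f2,60);ctrl.move_ptp(p+[0,0,70],R)
    ctrl.move_l(p,vel=250)
    print("hit",ctrl.move_l(pose("stand",x,y,32,psi,1,f2)[0],vel=70,threshold=6));st("at")
    ctrl.gripper_to(10,80);st("grip")
    ctrl.move_l(sensors.read_state()["eef_pos"]+[0,0,90],vel=150)
    p,R=pose("right",x,y,11,psi,1,f2);ctrl.move_ptp(p+[0,0,70],R)
    h=down(p,R)
    ctrl.gripper_to(40);st("open")
    p,R=pose("right",x,y,11,psi,1,f2,60);ctrl.move_l(p,vel=120)
    ctrl.move_l(p+[0,0,100],vel=250)
E
python3 - <<'E'
from f import *
second("um"); first("lm")
for n in("top","side"):
    p,d=optics.grab_frame(n); cv2.imwrite(f"pics/{n}2.png",p[:,:,::-1]); np.save(f"pics/{n}2.npy",d)
a=cv2.imread("pics/top2.png")[100:300,200:400];b=cv2.imread("pics/side2.png")[110:310,200:400]
cv2.imwrite("pics/c3.png",cv2.resize(np.hstack([a,b]),(800,400),interpolation=cv2.INTER_CUBIC))
E
```

```text
open t8.7 w40.0 g0.0 [ 678.3 -110.    62.6] [-0.6  0.6  0.5]
hit False
at t12.5 w40.1 g0.0 [690.  -70.3  65.1] [-1.   0.2  0.5]
grip t12.8 w17.2 g78.3 [690.2 -70.3  65.6] [0.6 0.4 1.9]
down hit=True t16.2 w17.0 g79.5 [ 675.9 -122.3   32.5] [-0.  -1.   4.2]
open t16.5 w40.1 g0.0 [ 674.7 -121.7   30.6] [ 1.   0.2 -0.7]
hit False
at t20.6 w45.2 g0.0 [472.9  60.3  31.7] [0.5 0.7 0.8]
grip t21.0 w17.6 g78.4 [473.2  60.   32.2] [-1.6 -2.5  5.6]
air t23.1 w16.8 g80.2 [499.  105.7 123.6] [-0.6 -0.4 -1.6]
down hit=True t24.2 w17.0 g80.3 [499.4 106.4  69.2] [-0.8  0.1  2.5]
```

View pics/c3.png

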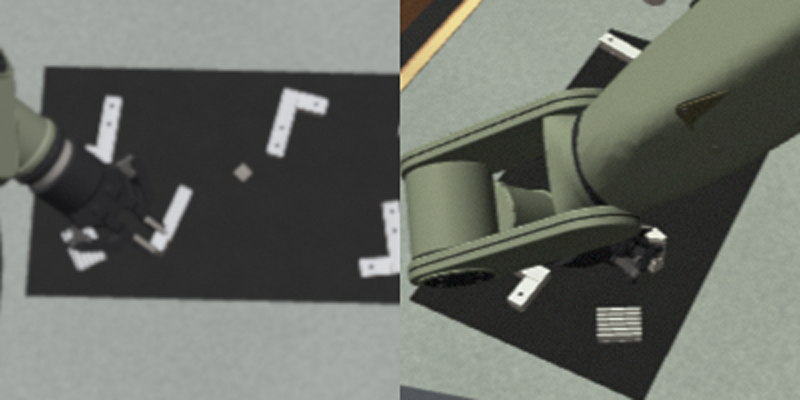

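The first bracket now matches the sample: heel (290,92), long leg to (277,155), short leg to (325,103). The second stands held at (170,220), but its stop came 4.5 mm above nominal, so I'll lower it again until real contact.

Run:
```python
from f import *
x,y,a,psi,f1,f2=B["lm"]
p,R=pose("stand",x,y,32,psi,-1,f1);print(p)
ctrl.hold(.2);st("before")
print(ctrl.move_l(p-[0,0,4],vel=12,threshold=4));st("after")
ctrl.hold(.2);st("held")
Rb=body("stand",psi);P,d=optics.grab_frame("top");C=cloud("top",d);b=(C-[x,y,32])@Rb
m=(np.abs(b[...,0])<55)&(np.abs(b[...,2])<30)&(b[...,1]<45)&(b[...,1]>-24)&(P.mean(2)>100)
for lo in range(-45,50,15):
    q=b[m&(b[...,0]>=lo)&(b[...,0]<lo+15)]
    if len(q)>3:print(lo,len(q),"y",np.percentile(q[:,1],[5,50,95]).round(),"z",np.percentile(q[:,2],[5,50,95]).round())
```

```text
[499.82611235 106.37392531  64.67766953]
before t24.5 w17.1 g80.4 [499.3 106.4  68.9] [-1.   1.   4.1]
True
after t24.7 w17.3 g80.6 [499.1 106.2  68.8] [-0.2  0.2  4. ]
held t24.9 w16.6 g80.5 [499.1 106.2  68.9] [0.9 0.6 3.4]
-45 49 y [ 8. 28. 31.] z [-7.  2.  8.]
-30 48 y [-12.  31.  42.] z [-13.  -3.   5.]
-15 36 y [-15.  -9.  -7.] z [-14.  -6.   0.]
0 40 y [-13.  -9.  -6.] z [-16.  -9.  -2.]
15 39 y [-13.  -9.  -7.] z [-18. -11.  -4.]
30 32 y [-13.  -9.  -6.] z [-21. -13.  -6.]
```

The contact is real: the long leg is level on the mat, but the bracket is yawed about 0.2 rad in the grip. It stands flat on its edge, so I'll release it, back off and measure its true pose.

Run:
```python
from f import *
x,y,a,psi,f1,f2=B["lm"]
print((sensors.read_state()["eef_rot"]-pose("stand",x,y,32,psi,-1,f1)[1]).round(3).tolist())
ctrl.gripper_to(40);st("open")
p0=sensors.read_state()["eef_pos"];zt=sensors.read_state()["eef_rot"][:,2]
ctrl.move_l(p0-60*zt,vel=100); ctrl.move_l(p0-60*zt+[0,0,120],vel=250)
Rb=body("stand",psi)
for n in("top","side"):
    P,d=optics.grab_frame(n);C=cloud(n,d); cv2.imwrite(f"pics/{n}3.png",P[:,:,::-1]); np.save(f"pics/{n}3.npy",d)
    b=(C-[x,y,32])@Rb
    m=(np.abs(b[...,0])<55)&(np.abs(b[...,2])<35)&(b[...,1]<35)&(b[...,1]>-24)&(P.mean(2)>100)
    for lo in range(-60,60,15):
        q=b[m&(b[...,0]>=lo)&(b[...,0]<lo+15)]
        if len(q)>3:print(n,lo,len(q),"y",np.percentile(q[:,1],[5,50,95]).round(),"z",np.percentile(q[:,2],[5,50,95]).round())
a=cv2.imread("pics/top3.png")[150:250,230:330];b=cv2.imread("pics/side3.png")[190:290,260:360]
cv2.imwrite("pics/c4.png",cv2.resize(np.hstack([a,b]),(800,400),interpolation=cv2.INTER_CUBIC))
```

```text
[[-0.001, -0.001, -0.002], [-0.003, -0.001, -0.002], [-0.003, -0.0, 0.003]]
open t25.3 w39.9 g0.0 [498.3 106.1  68.1] [-0.3 -0.3 -0. ]
top -60 8 y [16. 25. 28.] z [-10.  -4.   2.]
top -45 50 y [17. 27. 30.] z [-12.  -4.   3.]
top -30 36 y [-17. -10.  29.] z [-13.  -5.   1.]
top -15 42 y [-19. -10.  -8.] z [-16.  -7.  -1.]
top 0 45 y [-19. -10.  -7.] z [-17.  -9.  -2.]
top 15 41 y [-14. -10.  -7.] z [-20. -11.  -4.]
top 30 35 y [-16. -11.  -8.] z [-21. -12.  -5.]
side -60 13 y [-7. 27. 31.] z [-11.  -7.   1.]
side -45 79 y [-20.  24.  31.] z [-13. -11.   2.]
side -30 34 y [-22. -10.  27.] z [-14. -12.  -5.]
side -15 41 y [-18.  -9.  -7.] z [-15. -10.  -1.]
side 0 38 y [-15.  -9.  -7.] z [-17. -10.  -2.]
side 15 44 y [-21. -10.  -7.] z [-18. -13.  -4.]
side 30 30 y [-16.  -9.  -7.] z [-20. -14.  -5.]
```

View pics/c4.png

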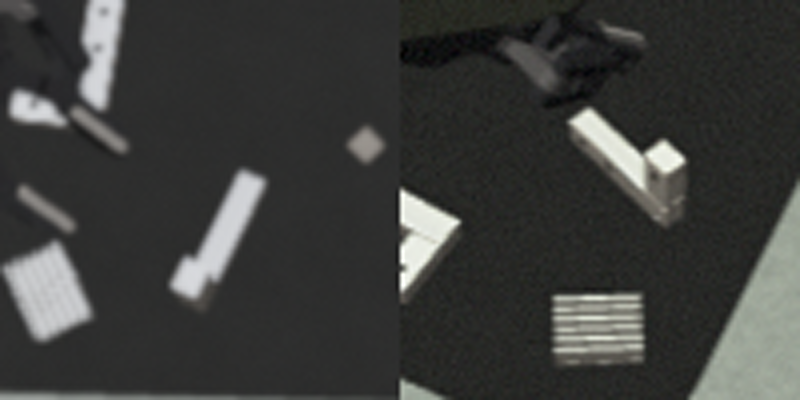

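The bracket stands upright at top crop (225,230), with its tip at (193,275), and it is slightly yawed and shifted. I'll fit its pose from the tip and long leg edges in both views and then run the second stage with that pose.

Run:
```python
from f import *
x,y,a,psi,f1,f2=B["lm"];Rb=body("stand",psi)
for n in("top","side"):
    C=cloud(n,np.load(f"pics/{n}3.npy"));g=cv2.imread(f"pics/{n}3.png",0).astype(np.float32)
    b=(C-[x,y,32])@Rb
    out=[]
    for z,lo,hi,xr in((23,-14,-5,(-24,60)),(61,23,36,(-60,-15))):
        o=ortho(n,g,z,x-80,y-80,160);yb=ortho(n,b[...,1].astype(np.float32),z,x-80,y-80,160)
        i,j=np.mgrid[:320,:320];bx=(i*.5-80)*Rb[0,0]+(j*.5-80)*Rb[1,0];bz=(i*.5-80)*Rb[0,2]+(j*.5-80)*Rb[1,2]
        m=(o>(150 if n=="top" else 150))&(yb>lo)&(yb<hi)&(bx>xr[0])&(bx<xr[1])&(np.abs(bz)<32)
        pts=np.stack([x-80+i[m]*.5,y-80+j[m]*.5],1).astype(np.float32)
        r=cv2.minAreaRect(pts);c=pts.mean(0);w,v=np.linalg.eigh(np.cov(pts.T));d=v[:,1]
        print(n,z,"rect",np.round(r[0],1),np.round(r[1],1),round(r[2],1),"mean",c.round(1),"dir",np.arctan2(-d[1],-d[0]).round(3),np.arctan2(d[1],d[0]).round(3),len(pts)/4)
```

```text
top 23 rect [532.7  74.5] [20.4 67.7] 62.2 mean [532.9  74.2] dir -0.409 2.733 990.5
top 61 rect [492.3  92.8] [16.7 23.5] 67.8 mean [489.9  93.6] dir -0.363 2.779 279.25
side 23 rect [528.9  67. ] [34.7 65.3] 65.6 mean [534.2  74.5] dir -0.458 2.683 978.0
side 61 rect [489.5  94.8] [17.6 19.5] 65.2 mean [488.7  94.6] dir -0.658 2.483 266.0
```

Run:
```python
from f import *
x,y,psi,f2=522.3,79.2,-.42,1
p,R=pose("stand",x,y,32,psi,1,f2,60);ctrl.move_ptp(p+[0,0,70],R)
ctrl.move_l(p,vel=250)
print("hit",ctrl.move_l(pose("stand",x,y,32,psi,1,f2)[0],vel=60,threshold=6));st("at")
ctrl.gripper_to(10,100);st("grip")
ctrl.move_l(sensors.read_state()["eef_pos"]+[0,0,90],vel=150)
p,R=pose("right",x,y,11,psi,1,f2);ctrl.move_ptp(p+[0,0,70],R);ctrl.hold(.2);st("air")
Rb=body("right",psi)
for n in("top","side"):
    P,d=optics.grab_frame(n);C=cloud(n,d);cv2.imwrite(f"pics/{n}4.png",P[:,:,::-1])
    b=(C-[x,y,81])@Rb
    m=(np.abs(b[...,0])<55)&(b[...,1]<-5)&(b[...,1]>-35)&(np.abs(b[...,2])<28)&(P.mean(2)>100)
    for lo in range(-60,60,15):
        q=b[m&(b[...,0]>=lo)&(b[...,0]<lo+15)]
        if len(q)>3:print(n,lo,len(q),"y",np.percentile(q[:,1],[5,50,95]).round(),"z",np.percentile(q[:,2],[5,50,95]).round())
```

```text
hit False
at t29.7 w39.7 g0.0 [482.1  74.4  64.9] [ 0.3 -0.1 -0.3]
grip t30.0 w15.9 g97.9 [482.5  74.2  65.3] [-0.1 -1.6  4.3]
air t32.2 w16.1 g99.7 [503.5 122.  101.8] [ 0.1 -0.  -1.9]
top -45 47 y [-28. -17.  -6.] z [-5.  1.  5.]
top -30 58 y [-27. -17.  -7.] z [-2.  2.  4.]
top -15 52 y [-24. -16.  -6.] z [-3.  0.  3.]
top 0 49 y [-21. -14.  -6.] z [-5. -0.  2.]
top 15 39 y [-19. -13.  -5.] z [-5. -2. -0.]
top 30 31 y [-17. -11.  -6.] z [-6. -3. -0.]
top 45 11 y [-15. -10.  -6.] z [-5. -3. -1.]
side -45 36 y [-28. -17.  -6.] z [1. 3. 6.]
side -30 9 y [-19. -11.  -8.] z [1. 2. 6.]
```

The bracket settled slightly tilted in the grip. I'll fit its top plane, level it with the tool, then lower to contact.

Run:
```python
from f import *
from scipy.spatial.transform import Rotation as Rot
x,y,psi,f2=522.3,79.2,-.42,1
Rb=body("right",psi)
def plane():
    N=[]
    for n in("top",)*3:
        P,d=optics.grab_frame(n);C=cloud(n,d);b=(C-[x,y,81])@Rb
        m=(np.abs(b[...,0])<60)&(b[...,1]<20)&(b[...,1]>-45)&(np.abs(b[...,2])<20)&(P.mean(2)>150)
        N.append(b[m])
    q=np.vstack(N);A=np.c_[q[:,:2],np.ones(len(q))]
    w=np.ones(len(q),bool)
    for _ in range(8):
        c=np.linalg.lstsq(A[w],q[w,2],rcond=None)[0];w=np.abs(A@c-q[:,2])<5
    print("plane",c.round(3),w.sum(),len(q),"x",np.percentile(q[w,0],[1,99]).round(),"y",np.percentile(q[w,1],[1,99]).round());return c,P
c,P=plane()
nrm=Rb@np.array([-c[0],-c[1],1]);nrm/=np.linalg.norm(nrm)
ax=np.cross(nrm,ez);C=Rot.from_rotvec(ax/np.linalg.norm(ax)*np.arcsin(np.linalg.norm(ax))).as_matrix()
s=sensors.read_state();print("tilt deg",np.degrees(np.arcsin(np.linalg.norm(ax))))
tip=s["eef_pos"]+25*s["eef_rot"][:,2];R=C@s["eef_rot"];p=tip-25*R[:,2]
if np.linalg.norm(ax)<.3:
    ctrl.move_l(p,R,vel=40);ctrl.hold(.2);c,P=plane();st("lev")
    cv2.imwrite("pics/top5.png",P[:,:,::-1])
a=cv2.imread("pics/top5.png")[150:250,230:330];P,_=optics.grab_frame("side");b=P[190:290,260:360,::-1]
cv2.imwrite("pics/c5.png",cv2.resize(np.hstack([a,b]),(800,400),interpolation=cv2.INTER_CUBIC))
```

```text
plane [-0.065  0.09   1.043] 1193 1224 x [-41.  49.] y [-26.  19.]
tilt deg 6.3160700215032115
plane [-3.000e-03 -4.000e-03  4.921e+00] 1210 1261 x [-41.  49.] y [-26.  18.]
lev t33.1 w16.1 g99.6 [503.7 124.5 100.7] [ 0.8  0.5 -0.5]
```

View pics/c5.png

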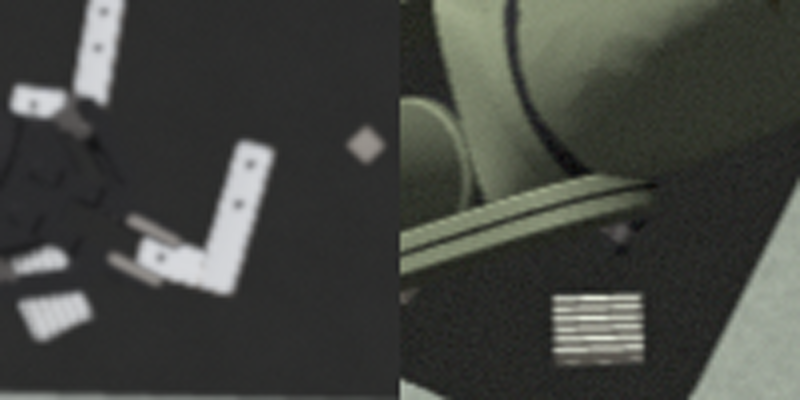

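The crop shows the bracket held level, with its heel at (225,285), long leg up to (255,150) and short leg left in the jaws, so it has the sample's handedness. Its underside is about 67 mm above the mat, so I'll lower it.

```bash
python3 - <<'E'
from f import *
s=sensors.read_state();p=s["eef_pos"];zt=s["eef_rot"][:,2]
ctrl.move_l(p-[0,0,58],vel=100);ctrl.hold(.1)
print(ctrl.move_l(p-[0,0,71],vel=12,threshold=3));st("touch")
ctrl.gripper_to(40);st("open")
p=sensors.read_state()["eef_pos"]
ctrl.move_l(p-70*zt,vel=120);ctrl.move_l(p-70*zt+[0,0,130],vel=250)
ctrl.set_joints([-1.325,.207,1.542,0,1.393,-.15]);ctrl.hold(.2)
for n in("top","side"):
    P,d=optics.grab_frame(n); cv2.imwrite(f"pics/{n}6.png",P[:,:,::-1]); np.save(f"pics/{n}6.npy",d)
a=cv2.imread("pics/top6.png")[100:300,180:480];b=cv2.imread("pics/side6.png")[110:310,180:380]
cv2.imwrite("pics/c6.png",cv2.resize(np.hstack([a,b]),(800,320),interpolation=cv2.INTER_CUBIC));st("end")
E
python3 m.py 6 | grep -v -e "strap\|heat\|key"
python3 - <<'E'
import cv2,numpy as np
for n in("top","side"):
    a,b=[cv2.imread(f"pics/{n}{k}.png",0) for k in(0,6)]
    _,_,s,c=cv2.connectedComponentsWithStats((cv2.absdiff(a,b)>40).astype(np.uint8))
    print(n,[(c[i].round().tolist(),int(s[i,4])) for i in range(1,len(s)) if s[i,4]>15])
E
```

```text
True
touch t34.8 w16.0 g100.3 [503.5 124.4  32.8] [0.8 0.7 3.5]
open t35.1 w39.7 g0.0 [502.3 124.1  31.4] [-0.8  0.4 -0.7]
end t39.5 w40.2 g0.0 [ 222.3 -530.2  255.8] [0.  0.2 0.9]
mat [ 5.00426269e+02 -9.35758999e+00  2.52282148e-01]
top tl [640. 173.  19.] z pct [17.4 18.9 20.1] 440
    1 [ 6.43176e+02  1.83155e+02 -1.27000e-01] 145
    -1 [629.582 200.838   1.45 ] 1342
top um [ 651. -106.    1.] z pct [17.8 19.3 20.5] 383
    1 [648.663 -80.982   2.883] 197
    -1 [ 659.846 -100.152    4.473] 1363
top lm [519.  88.   6.] z pct [17.7 19.2 20.3] 472
    1 [526.653  84.225   6.025] 155
    -1 [515.603 103.591   1.333] 1322
top br [ 500. -194.   12.] z pct [17.6 18.9 20.1] 482
    1 [ 5.01395e+02 -1.84231e+02  1.04000e-01] 173
    -1 [ 484.226 -170.451    1.7  ] 1339
side tl [640. 173.  19.] z pct [19.1 20.2 21.1] 407
    1 [ 6.42389e+02  1.84138e+02 -1.17000e-01] 138
    -1 [628.172 201.787   1.462] 1347
side um [ 651. -106.    1.] z pct [19.1 20.3 21.7] 262
    1 [647.731 -80.767   2.884] 183
    -1 [659.195 -99.551   4.492] 1397
side lm [519.  88.   6.] z pct [18.8 20.1 20.9] 390
    1 [525.338  85.345   6.018] 166
    -1 [514.014 104.927   1.331] 1380
side br [ 500. -194.   12.] z pct [18.8 20.2 21.2] 267
    1 [ 499.417 -184.344    6.388] 199
    -1 [ 482.175 -170.513    1.698] 1364
top [([353.0, 145.0], 32), ([348.0, 164.0], 659), ([287.0, 207.0], 482), ([270.0, 220.0], 51), ([287.0, 228.0], 59), ([627.0, 336.0], 59), ([606.0, 348.0], 341), ([593.0, 370.0], 392), ([611.0, 360.0], 69), ([600.0, 362.0], 22), ([608.0, 371.0], 51)]
side [([509.0, 39.0], 16), ([511.0, 47.0], 53), ([299.0, 173.0], 508), ([286.0, 163.0], 21), ([314.0, 230.0], 486), ([334.0, 235.0], 57)]
```

View pics/c6.png

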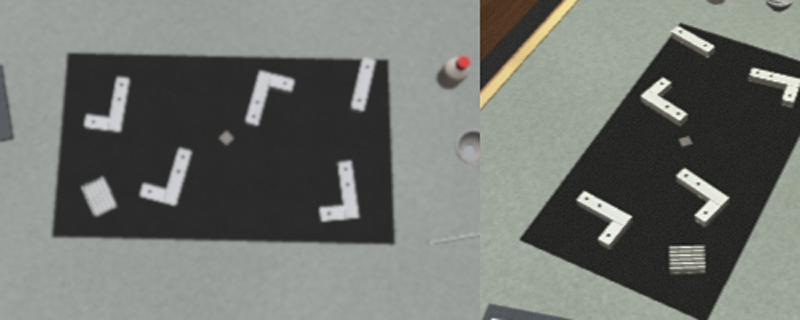

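All four brackets lie flat with the sample's handedness, at (110,105), (268,95), (170,180) and (342,195) in the crop. The image difference shows nothing else moved apart from the arm, so I'm handing the job in.

```bash
python3 -c "
from plant import ctrl
print(ctrl.finish_job())"
```

```text
the job is handed in; nothing more can be done
None
```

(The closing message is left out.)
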